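Line up an analyser cover's hinge for its pin

TASK

Lift the blue cover out of its aluminium stand and bring its hinge knuckle down between the two ears of the analyser hinge that has the pin waiting in the holder beside it (the other hinge's holder is empty). Keep the cover upright with the knuckle hole centred on the ear holes so that the pin could be pushed straight through, and finish still holding it there, still and hanging free in the gripper without resting or pressing on the analyser. Do not disturb the other things on the bench.

Things in the scene. Friction and masses are not known exactly. Their poses are not given: they have to be found in the camera images.
- cover: Blue upright hinge cover (the moving leaf), 105 to 196 g, 113 mm high. Origin: centre of its underside (lowest point of the knuckle); z up, y along the hinge axis, x across its thickness. Blue plate 6 mm thick (x), 90 mm wide (y), from 35 to 90 mm height, below it a neck 8 mm thick and 30 mm wide. Same seen from front and back. Stands in the stand; lifts straight up.
- cover_knuckle (a point): Centre of the hole of the cover's steel knuckle tube, on the hinge axis, 13 mm above the cover's origin; axes as the cover's. Tube 26 mm outer diameter, 14 mm hole, 30 mm long along y, so 5 mm play to each ear.
- cover_grip (a point): Centre of the white grip bar along the cover's top, 99 mm above the cover's origin. Bar 14 mm thick (x), 50 mm wide (y), from 85 to 113 mm height: pinch it from above across its thickness (fingers closing along the cover's x).
- stand: Fixed aluminium stand for the cover, base 90 x 124 mm and 6 mm thick, two slotted posts 72 mm high that guide the plate's side edges with 1.5 mm (x) and 2.5 mm (y) play. Origin at the centre of its underside. Axes parallel to the cover's at the start; the cover's underside stands on the base, 6 mm above the bench.
- analyser: Fixed grey bench analyser, 280 mm (x) x 380 mm (y), flat deck 75 mm above the bench. Origin at the centre of its underside, z up. Two equal dark steel hinges stand on the deck, one to the left (+y) and one to the right (-y), their axes along y.
- hinge_left (a point): Point on the left hinge's axis midway between its two ears, where the knuckle hole's centre belongs: 105 mm above the bench, 90 mm to +y of the analyser's centre. Axes as the analyser's. Ears 40 mm apart inside, 10 mm thick (y), 26 mm outer diameter, 14 mm hole, tops 118 mm above the bench. A plate lies 25 mm below the axis: a centred knuckle hangs 12 mm above it, touching nothing.
- hinge_right (a point): The same for the right hinge, 90 mm to -y of the analyser's centre.
- pin_holder: Yellow round holder (34 mm foot, 20 mm high) fixed on the deck, with the 10 mm steel hinge pin standing in it, orange 20 mm head, top 66 mm above the deck. Origin under its centre. It stands 85 mm from its hinge (60 mm to +x, 60 mm outward from the analyser's middle): the hinge nearer to it is the one to use. Not to be handled.
- empty_holder: The same yellow holder without a pin, 20 mm high, in the same place beside the other hinge. Origin at the centre of its underside.
- bottle_clear: Bystander: clear bottle with blue cap, 80 mm diameter, 190 mm high; origin under its centre.
- bottle_amber: Bystander: amber bottle with blue cap, 54 mm diameter, 110 mm high; origin under its centre.
- tip_box: Bystander: orange pipette tip box, 80 x 115 x 50 mm high; origin under its centre.
- screwdriver: Bystander: screwdriver with red handle, lying along its x; origin under its middle.
- beaker: Bystander: glass beaker, 70 mm diameter, 85 mm high; origin under its centre.
- jar: Bystander: white jar with red cap, 66 mm diameter, 80 mm high; origin under its centre.
- tube_rack: Bystander: green tube rack block, 70 x 160 x 45 mm high; origin under its centre.
Things that resemble listed ones, but are neither listed nor needed, are in the scene too. What is shaped like the stand but purple or turquoise is not meant.

How it is judged:
On the way:
1. the cover is lifted clear of its stand in the gripper (z of cover in the frame of stand above 0.08 m and contact force between the fingers and cover above 1 N), for 0.1 s.
At the end, for the whole second after the job is handed in: Fingers hold the cover (over 2 N), still, upright within 7 deg, in the hinge nearest the pin: hole centre within 4 mm of the axis fore-aft and in height, 5 mm of mid-gap, axes parallel within 5 deg, under 2 N on the analyser (((horizontal distance between pin_holder and hinge_left below 0.13 m and x of cover_knuckle in the frame of hinge_left between -0.004 and 0.004 m and y of cover_knuckle in the frame of hinge_left between -0.005 and 0.005 m and z of cover_knuckle in the frame of hinge_left between -0.004 and 0.004 m and angle between the y axis of cover and the y axis of hinge_left, either way round below 0.09 rad) or (horizontal distance between pin_holder and hinge_right below 0.13 m and x of cover_knuckle in the frame of hinge_right between -0.004 and 0.004 m and y of cover_knuckle in the frame of hinge_right between -0.005 and 0.005 m and z of cover_knuckle in the frame of hinge_right between -0.004 and 0.004 m and angle between the y axis of cover and the y axis of hinge_right, either way round below 0.09 rad)) and angle between cover's own z axis and vertical below 0.12 rad and contact force between the fingers and cover above 2 N and contact force between cover and analyser below 2 N and linear speed of cover below 0.02 m/s); the arm keeps its last pose, push and grip.
It fails at once if another thing on the bench is moved by more than 3 cm (distance of any of bottle_clear, bottle_amber, tip_box, screwdriver, beaker, jar, tube_rack from where it was at the start of the episode above 0.03 m).
It fails at once if another thing on the bench is tipped over (angle between any of bottle_clear, bottle_amber, tip_box, beaker, jar, tube_rack's own z axis and vertical above 0.6 rad).
It also fails if it takes over 32 s, if anything falls off the work surface, if the arm or the gripper's body presses on something with over 40 N, if the wrist force passes 120 N, or if a joint passes its speed limit or range.

ROBOT

A 6-joint arm with a two-finger parallel gripper is mounted at the origin on the work surface. World frame = base frame: x ahead of the robot, y to its left, z up, the work surface at z = 0. Lengths are in m, angles in rad, forces in N, time in s.
With the tool pointing down it reaches from about 0.425 to 0.95 m from the base axis. Payload 14.7 kg.
Tool frame: the origin (TCP) lies on the centre line of the jaws, within the pads' length; the fingertips stand 8 mm ahead of it and the grasp point (between the pads) lies 11 mm behind it; z points along the fingers, y is the line along which they close (so a half turn about z gives the same grasp; the last joint's range is limited). The gripper opens to 85 mm and grips with 20 to 120 N. Pads are 22 mm wide; open, the fingers measure 114 mm over their backs; the gripper's body (76 mm by 85 mm) begins 54 mm behind the grasp point. The pads swing forward as they close: fully open they stand 13 mm farther back than shut.
Start: joints at [-1.314, 0.48, 1.596, -0, 1.065, -0.047], TCP at [0.194, -0.62, 0.218] pointing down, gripper open.
Joint ranges: [-2.75, 2.75], [-0.82, 2.05], [0.23, 2.67], [-1.56, 4.7], [0.09, 2.69], [-2.92, 2.92]. Speed limits (rad/s): [1.89, 1.89, 2.39, 3.01, 3.01, 3.01].

INTERFACE

Orientations are given as a unit quaternion [w, x, y, z].
In Python, from station import monitor, vision, env gives the robot as it stands. The module is installed in compiled form; this text tells all that it offers.
- The arm moves only by the tool send_rows, never from a script. Its argument "rows" is a list that holds one entry, the list of rows, each a list of 7 numbers: the turn, a rotation vector about the world's x, y, z in rad, then the shift along the world's x, y, z in m, then the finger opening in m, from 0 to 0.0854. In form: [[[wx, wy, wz, x, y, z, hand], ...]]. A call has exactly 10 rows; each row is the pose to reach, as a shift and turn from the pose commanded when the call began; what a row does not reach only later rows make up. A row lasts 1/10 s, in which the tool goes at most 50 mm and 8.59 degrees, less where a joint would pass 70% of its speed; a pose out of reach is approached as far as the arm can. A call with a gripper value outside its range is refused whole. The fingers move at their own pace and stop on an object; "newtons" is the grip in N (left out, the last holds). Time passes only in rows, so rows that repeat a pose let the fingers close, or fill a call up. It gives the time, the measured TCP pose, the force, the opening and the grip force at its end, in the units of the state.
- monitor.read_state(): the state, without advancing time (a new reading comes with each control period).
- vision.snapshot(name): name is "scene" or "top" or "wrist"; returns a dict with "image" (480x640x3 uint8, red, green, blue), "fx", "fy", "cx", "cy" (pixels), "dist_coeffs" ([k1, k2, p1, p2, k3] as OpenCV has them; the pictures are not rectified), "rvec" (rotation vector, rad) and "tvec" (3), from world to camera coordinates, as OpenCV has them. Camera axes: x right, y down, z forward; pixel columns grow to the right and rows downward; lengths in m; the calibration is good to about 2 mm. A picture is of the moment at which its call begins. There is no depth.
- env.hand_in(): hands the job in; it is judged then, once.
The state is a dict: "time_s": time; "joint_positions": joint angles; "qvel": joint speeds; "joint_efforts": joint torques, N m; "position": TCP position; "tcp_rot": TCP orientation; "ft_force": force on the tool from outside, world axes, zero at the start; "wrist_torque": the same for the moment, N m; "opening": opening from 0.0 (shut) to 1.0 (fully open); "grip_force": force on a finger pad.
Only numpy, scipy, OpenCV 4.12 (cv2) and the standard library are available. Lean on these libraries where they do the work, as an engineer would, in place of code of your own. Each camera call takes 0.05 s, during which the arm holds its last target. There are 200 camera calls.

## Working session

There is one attempt and no reset: what is moved stays moved. The work goes in short steps, Python scripts to look and compute and a tool call to move; the robot and the scene stay as the last step left them, time stands still between calls to the robot, and variables do not carry over. Pictures are saved under pics/ and viewed, at most 10 in all, crops included, and the job is handed in when it is done.

Besides the shell and the picture viewer there is one more tool, called after ">>>" by a JSON object that holds its "method" and its "body", one argument or row to a line. send_rows: Moves the arm, as the interface text tells. Its arguments: {"type":"object","properties":{"rows":{"type":"array"},"newtons":{"type":"number"}},"required":["rows"]}

```bash
mkdir -p pics
cat > h.py <<'E'
import numpy as np, cv2, pickle
from station import monitor, vision, env
def snap(n,tag):
    s=vision.snapshot(n); pickle.dump(s,open(f'pics/{tag}.pkl','wb')); cv2.imwrite(f'pics/{tag}.png',s['image'][:,:,::-1]); return s
def load(tag): return pickle.load(open(f'pics/{tag}.pkl','rb'))
def K(s): return np.array([[s['fx'],0,s['cx']],[0,s['fy'],s['cy']],[0,0,1.]])
def ray(s,uv):
    p=cv2.undistortPoints(np.array(uv,float).reshape(-1,1,2),K(s),np.array(s['dist_coeffs'],float)).reshape(-1,2)
    R=cv2.Rodrigues(np.array(s['rvec'],float))[0]; t=np.array(s['tvec'],float).ravel()
    return -R.T@t, np.c_[p,np.ones(len(p))]@R
def onz(s,uv,z):
    o,d=ray(s,uv); return o+d*((z-o[2])/d[:,2])[:,None]
def proj(s,P):
    return cv2.projectPoints(np.array(P,float).reshape(-1,3),np.array(s['rvec'],float),np.array(s['tvec'],float),K(s),np.array(s['dist_coeffs'],float))[0].reshape(-1,2)
def tri(s1,a,s2,b):
    o1,d1=ray(s1,a);o2,d2=ray(s2,b);d1=d1[0];d2=d2[0]
    k=np.linalg.lstsq(np.c_[d1,-d2],o2-o1,rcond=None)[0];p,q=o1+k[0]*d1,o2+k[1]*d2
    return (p+q)/2,np.linalg.norm(p-q)
E
python3 - <<'E'
from h import *
for n in('top','scene'):
    s=snap(n,n+'0'); o,_=ray(s,[[320,240]]); print(n,o,s['fx'])
    print(onz(s,[[320,240],[0,0],[639,0],[0,479],[639,479]],0).round(2).tolist())
cv2.imwrite('pics/both.png',cv2.resize(np.vstack([load('top0')['image'],load('scene0')['image']])[:,:,::-1],(600,900))) if 0 else 0
print(monitor.read_state())
E
```

```text
top [ 0.35800794 -0.02699685  1.18592785] 463.5785787393326
[[0.6, -0.01, 0.0], [1.28, 0.96, 0.0], [1.35, -0.92, 0.0], [-0.01, 0.73, 0.0], [0.05, -0.79, 0.0]]
scene [ 1.33728786 -0.48191901  0.87525396] 477.42936777626664
[[0.51, 0.06, 0.0], [-2.59, -0.47, 0.0], [-0.41, 3.15, 0.0], [0.76, -0.77, 0.0], [1.35, 0.2, 0.0]]
{'time_s': 0.1, 'joint_positions': array([-1.31362157e+00,  4.80794218e-01,  1.59684418e+00,  4.22154098e-05,
        1.06509030e+00, -4.66051406e-02]), 'qvel': array([-0.0014704 , -0.000147  , -0.00184684, -0.00132221, -0.00133173,
       -0.00129984]), 'joint_efforts': array([ 1.78960399e-03, -9.52255154e+01, -4.31041074e+01, -3.60079548e-05,
        5.32697886e-03, -2.93087487e-05]), 'position': array([ 0.19436164, -0.61983802,  0.21710787]), 'tcp_rot': array([-5.66816199e-04,  9.88488271e-01,  1.51296447e-01, -4.13359340e-05]), 'ft_force': array([-0.0282645 ,  0.24417671, -0.61034762]), 'wrist_torque': array([0.06538694, 0.01374868, 0.02938307]), 'grip_force': 0.0, 'opening': 0.9939497096278531}
```

View pics/top0.png

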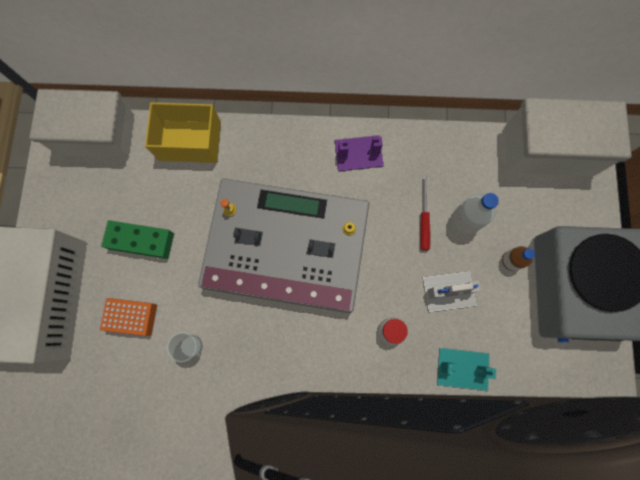

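View pics/scene0.png

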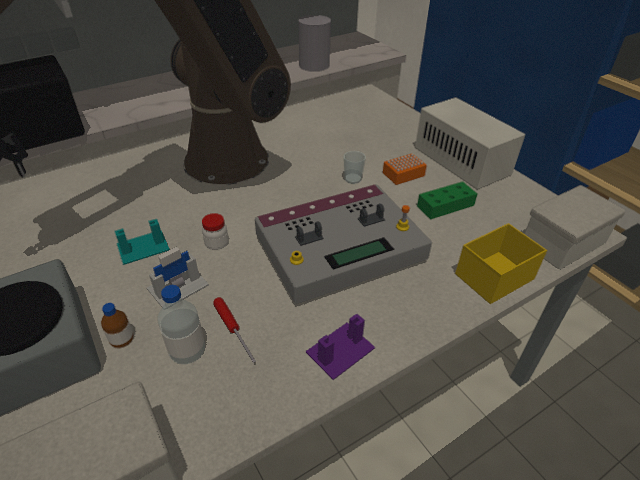

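The stand candidates in the top view are aluminium (450,291) holding the blue cover, purple (358,152) and turquoise (465,369). Aluminium fits. The orange-headed pin is at (225,204) in top and (405,210) in scene, so the left hinge at (248,237) in top is the one to use. The holder at (349,228) is empty. I'll confirm both in an enlarged crop.

Run:
```python
from h import *
t=load('top0')['image'];s=load('scene0')['image']
def c(i,x,y,w=80,h=60): return cv2.resize(i[y:y+h,x:x+w],(400,300),interpolation=cv2.INTER_CUBIC)
cv2.imwrite('pics/crop1.png',np.vstack([np.hstack([c(t,415,261),c(s,140,245)]),np.hstack([c(t,210,195),c(s,345,190)])])[:,:,::-1])
```

```text
(no output)
```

View pics/crop1.png

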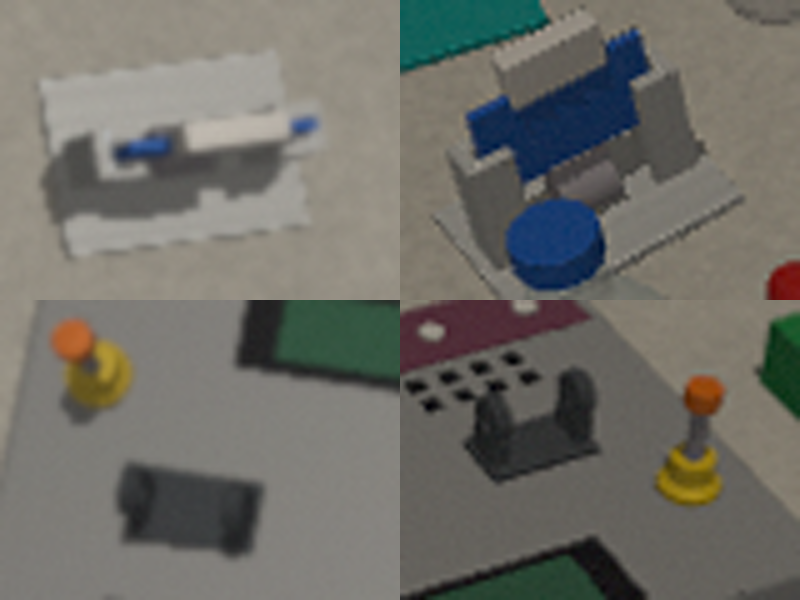

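The crop shows the blue cover with its white grip bar in the aluminium stand, and the orange-headed pin beside the left hinge, with ears at top (236,235) and (258,239). Next are metric estimates.

Run:
```python
from h import *
t=load('top0');s=load('scene0')
def quad(img,mask,roi):
    x,y,w,h=roi; m=np.zeros_like(mask); m[y:y+h,x:x+w]=mask[y:y+h,x:x+w]
    c=max(cv2.findContours(m,0,2)[0],key=cv2.contourArea); return c
im=t['image'];hsv=cv2.cvtColor(im,cv2.COLOR_RGB2HSV)
f=415+np.array([40,275,308,72])/5; g=261+np.array([82,52,222,255])/5
P=onz(t,np.c_[f,g],.006); print('stand',P.mean(0),[np.linalg.norm(P[i]-P[i-1]).round(4) for i in range(4)])
e=(P[1]-P[0]+P[2]-P[3]); print('yaw of -y edge',np.arctan2(e[1],e[0]), 'cover y-dir angle mod pi')
# bar top corner crops
b=np.array([[185,125],[288,115],[290,140],[187,152]])/5+[415,261]
B=onz(t,b,.119); print('bar',B.mean(0),[np.linalg.norm(B[i]-B[i-1]).round(4) for i in range(4)]); e=B[1]-B[0]+B[2]-B[3]; print(np.arctan2(e[1],e[0]))
A=onz(t,[[221,180],[368,202],[351,311],[202,291]],.075); print('ana',A.mean(0),[np.linalg.norm(A[i]-A[i-1]).round(4) for i in range(4)])
e=A[0]-A[1]+A[3]-A[2]; a=np.arctan2(e[1],e[0]);e2=A[0]-A[3]+A[1]-A[2];print('yaw',a-np.pi/2,np.arctan2(e2[1],e2[0]))
yw=a-np.pi/2; R=np.array([[np.cos(yw),-np.sin(yw)],[np.sin(yw),np.cos(yw)]])
hl=A.mean(0)[:2]+R@[0,.09]; print('hinge',hl)
# pin head + hinge base
for n,lo,hi in(('orange',(5,150,100),(14,255,255)),):
    for q,roi in((t,(210,190,30,30)),(s,(390,200,30,20))):
        h=cv2.cvtColor(q['image'],cv2.COLOR_RGB2HSV); m=cv2.inRange(h,lo,hi); x,y,w,hh=roi; mm=m[y:y+hh,x:x+w]; ys,xs=np.nonzero(mm); print(xs.mean()+x,ys.mean()+y,len(xs))
hb=np.array([[125,463],[262,483],[250,553],[122,543]])/5+[210,195-60]
H=onz(t,hb,.08); print('hingeplate',H.mean(0))
print('ears scene check', proj(s,[[*hl,.105]]),proj(t,[[*hl,.105]]))
w=snap('wrist','wrist0'); o,d=ray(w,[[320,240]]); print(o,d,w['fx'])
```

```text
stand [ 0.47625981 -0.34316661  0.006     ] [np.float64(0.0883), np.float64(0.1222), np.float64(0.0871), np.float64(0.1212)]
yaw of -y edge -1.4009967248276731 cover y-dir angle mod pi
bar [ 0.47484478 -0.34235458  0.119     ] [np.float64(0.0124), np.float64(0.048), np.float64(0.0115), np.float64(0.0481)]
-1.4270096663601957
ana [0.56794574 0.0745384  0.075     ] [np.float64(0.2803), np.float64(0.3729), np.float64(0.272), np.float64(0.3589)]
yaw -0.10472117026336125 -0.10371847707261395
hinge [0.57735343 0.16404536]
224.22222222222223 202.8 45
405.44736842105266 208.1578947368421 38
hingeplate [0.58211317 0.16624702 0.08      ]
ears scene check [[368.75632428 209.64762633]] [[247.04403392 236.91325109]]
[ 0.26763517 -0.59628103  0.37435987] [[-0.28714306 -0.09858641 -0.9528342 ]] 369.31432688989725
```

>>> {"method": "send_rows", "body": {
  "rows": [
    [[0,0,0.143,0.028,0.028,0.004,0.0854],[0,0,0.286,0.056,0.056,0.008,0.0854],[0,0,0.429,0.084,0.083,0.012,0.0854],[0,0,0.572,0.112,0.111,0.016,0.0854],[0,0,0.715,0.14,0.139,0.02,0.0854],[0,0,0.858,0.168,0.167,0.024,0.0854],[0,0,1.001,0.196,0.195,0.028,0.0854],[0,0,1.144,0.225,0.222,0.03,0.0854],[0,0,1.287,0.253,0.25,0.03,0.0854],[0,0,1.43,0.281,0.278,0.03,0.0854]]
  ]
}}

```text
time_s: 1.15
position: [0.4764, -0.3409, 0.2477]
tcp_rot: [-0.0, 0.645, 0.764, -0.0]
ft_force: [0.8, -0.4, 1.3]
opening: 0.998
grip_force: 0.0
```

Run:
```python
from h import *
s=snap('wrist','wrist1'); st=monitor.read_state(); print(st['position'],st['tcp_rot'],st['joint_positions'])
print(proj(s,[[.475,-.342,.119],st['position']]), ray(s,[[320,240]]))
```

```text
[ 0.47985441 -0.33720359  0.24765151] [8.43003800e-05 6.40644835e-01 7.67836596e-01 1.07246078e-03] [-0.6656433   0.36192951  1.71163565  0.00244136  1.06779655 -0.84693973]
[[316.04975146 225.63564952]
 [327.09631564 290.9463301 ]] (array([ 0.46262211, -0.2639104 ,  0.40491718]), array([[ 0.05857749, -0.2981529 , -0.9527523 ]]))
```

View pics/wrist1.png

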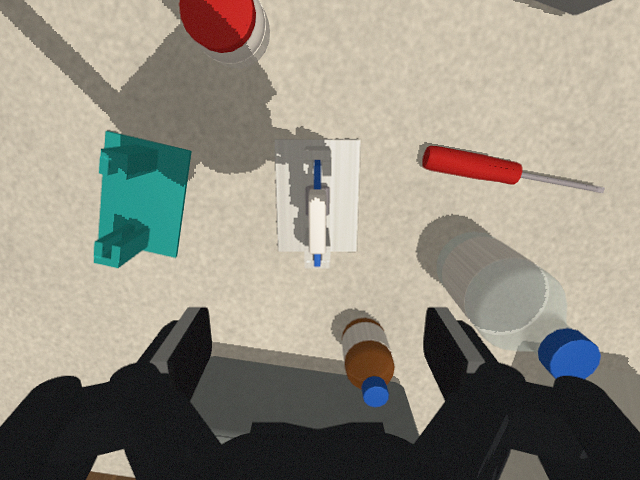

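The wrist view shows the white bar at (317,225), as predicted. The plate runs straight up the image and the path down is clear. I'll measure the bar from a settled picture.

Run:
```python
from h import *
from scipy.spatial.transform import Rotation as Ro
s=snap('wrist','wrist2'); st=monitor.read_state(); print(st['position'])
q=st['tcp_rot']; R=Ro.from_quat([q[1],q[2],q[3],q[0]]).as_matrix(); print('tool y',R[:,1],'yaw',np.arctan2(R[1,1],R[0,1]), 'z',R[:,2])
h=cv2.cvtColor(s['image'],cv2.COLOR_RGB2HSV)
print(h[225,300:336:2].tolist())
print(proj(s,[[.475,-.342,.119]]))
for n,lo,hi,z in(('blue',(105,120,60),(125,255,255),.096),('bar',(0,0,215),(180,40,255),.119)):
    m=cv2.inRange(h,lo,hi); M=np.zeros_like(m); M[140:290,285:345]=m[140:290,285:345]
    cs=[c for c in cv2.findContours(M,0,2)[0] if cv2.contourArea(c)>20]
    for c in cs:
        r=cv2.minAreaRect(c); P=onz(s,cv2.boxPoints(r),z); print(n,r,onz(s,[r[0]],z),[np.linalg.norm(P[i]-P[i-1]).round(4) for i in range(4)])
```

```text
[ 0.47813984 -0.33901299  0.24756452]
tool y [9.85294099e-01 1.70865372e-01 7.51079133e-04] yaw 0.1717079387074421 z [ 6.12271838e-04  8.65072198e-04 -9.99999438e-01]
[[16, 23, 120], [30, 16, 113], [17, 31, 203], [18, 18, 240], [18, 19, 239], [19, 18, 241], [21, 18, 242], [21, 17, 243], [18, 16, 243], [19, 17, 242], [17, 26, 203], [23, 19, 224], [23, 18, 221], [19, 16, 229], [19, 16, 227], [23, 23, 220], [26, 18, 221], [20, 20, 224]]
[[310.69457785 229.43645146]]
blue ((311.5, 263.5), (11.0, 5.0), 90.0) [[ 0.4820718  -0.37965671  0.096     ]] [np.float64(0.0106), np.float64(0.0045), np.float64(0.0106), np.float64(0.0045)]
blue ((312.0, 178.0), (28.0, 6.0), 90.0) [[ 0.46906325 -0.30443776  0.096     ]] [np.float64(0.0233), np.float64(0.0049), np.float64(0.0233), np.float64(0.0051)]
bar ((289.361572265625, 245.10769653320312), (8.930500984191895, 14.015924453735352), 7.125016689300537) [[ 0.4602032  -0.35822287  0.119     ]] [np.float64(0.0073), np.float64(0.0121), np.float64(0.0072), np.float64(0.0121)]
bar ((289.0, 222.0), (8.0, 30.0), 0.0) [[ 0.45684081 -0.339031    0.119     ]] [np.float64(0.0065), np.float64(0.0248), np.float64(0.0063), np.float64(0.0248)]
bar ((319.9999694824219, 207.49996948242188), (126.99998474121094, 47.99999237060547), 90.0) [[ 0.47907742 -0.32292414  0.119     ]] [np.float64(0.1029), np.float64(0.0361), np.float64(0.1029), np.float64(0.0401)]
```

Run:
```python
from h import *
s=load('wrist2');h=cv2.cvtColor(s['image'],cv2.COLOR_RGB2HSV)
m=cv2.inRange(h,(0,0,234),(180,45,255)); M=np.zeros_like(m); M[180:280,300:325]=m[180:280,300:325]
c=max(cv2.findContours(M,0,2)[0],key=cv2.contourArea); r=cv2.minAreaRect(c); P=onz(s,cv2.boxPoints(r),.119)
print(r,P.mean(0),[np.linalg.norm(P[i]-P[i-1]).round(4) for i in range(4)]); st=monitor.read_state(); print(st['position'],st['time_s'])
```

```text
((312.0, 228.0), (56.0, 14.0), 90.0) [ 0.47591925 -0.34117365  0.119     ] [np.float64(0.0468), np.float64(0.011), np.float64(0.0468), np.float64(0.0115)]
[ 0.47813984 -0.33901299  0.24756452] 1.25
```

>>> {"method": "send_rows", "body": {
  "rows": [
    [[0,0,0,0,0,-0.01,0.0854],[0,0,0,0,0,-0.03,0.0854],[0,0,0,0,0,-0.055,0.07],[0,0,0,0,0,-0.08,0.06],[0,0,0,0,0,-0.105,0.06],[0,0,0,0,0,-0.125,0.06],[0,0,0,0,0,-0.14,0.06],[0,0,0,0,0,-0.15,0.06],[0,0,0,0,0,-0.15,0.06],[0,0,0,0,0,-0.15,0.06]]
  ],
  "newtons": 40
}}

```text
time_s: 2.25
position: [0.4752, -0.3427, 0.0978]
tcp_rot: [-0.0, 0.648, 0.762, -0.0]
ft_force: [0.3, 0.5, -0.3]
opening: 0.705
grip_force: 0.0
```

Run:
```python
from h import *
s=snap('wrist','wrist3'); st=monitor.read_state(); print(st['position'],st['ft_force'],st['opening'])
```

```text
[ 0.47551536 -0.34276498  0.09823657] [ 0.08015018 -0.05287016  0.81624275] 0.7041786393123974
```

View pics/wrist3.png

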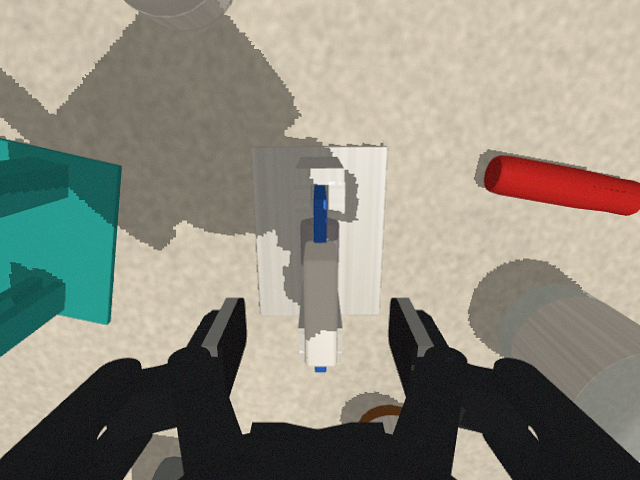

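The bar spans (320,240–368) and sits centred between the open fingers, so I'll close.

>>> {"method": "send_rows", "body": {
  "rows": [
    [[0,0,0,0,0,0,0.04],[0,0,0,0,0,0,0.025],[0,0,0,0,0,0,0.018],[0,0,0,0,0,0,0.01],[0,0,0,0,0,0,0.005],[0,0,0,0,0,0,0.005],[0,0,0,0,0,0,0.005],[0,0,0,0,0,0,0.005],[0,0,0,0,0,0,0.005],[0,0,0,0,0,0,0.005]]
  ],
  "newtons": 60
}}

```text
time_s: 3.3
position: [0.4759, -0.3424, 0.0983]
tcp_rot: [0.001, 0.647, 0.762, 0.0]
ft_force: [0.8, 0.6, 6.2]
opening: 0.142
grip_force: 59.0
```

>>> {"method": "send_rows", "body": {
  "rows": [
    [[0,0,0,0,0,0.008,0.005],[0,0,0,0,0,0.02,0.005],[0,0,0,0,0,0.04,0.005],[0,0,0,0,0,0.06,0.005],[0,0,0,0,0,0.08,0.005],[0,0,0,0,0,0.105,0.005],[0,0,0,0,0,0.13,0.005],[0,0,0,0,0,0.155,0.005],[0,0,0,0,0,0.18,0.005],[0,0,0,0,0,0.19,0.005]]
  ]
}}

```text
time_s: 4.3
position: [0.4762, -0.3427, 0.291]
tcp_rot: [0.002, 0.647, 0.762, 0.0]
ft_force: [0.3, -0.2, -1.7]
opening: 0.135
grip_force: 58.9
```

Run:
```python
from h import *
st=monitor.read_state(); print(st['position'],st['ft_force'],st['opening'],st['grip_force'],st['wrist_torque'])
```

```text
[ 0.47615352 -0.34274871  0.29100675] [ 0.29133918 -0.17144803 -1.68894551] 0.13469151403823904 58.903135657310486 [0.02093956 0.01709013 0.00781975]
```

>>> {"method": "send_rows", "body": {
  "rows": [
    [[0,0,-0.01,0.004,0.015,0,0.005],[0,0,-0.04,0.014,0.055,0,0.005],[0,0,-0.075,0.026,0.1,0,0.005],[0,0,-0.11,0.038,0.145,0,0.005],[0,0,-0.14,0.05,0.19,0,0.005],[0,0,-0.175,0.062,0.235,0,0.005],[0,0,-0.21,0.074,0.28,0,0.005],[0,0,-0.24,0.086,0.325,0,0.005],[0,0,-0.265,0.098,0.37,0,0.005],[0,0,-0.275,0.104,0.4,0,0.005]]
  ]
}}

```text
time_s: 5.3
position: [0.5796, 0.0607, 0.2875]
tcp_rot: [-0.0, 0.745, 0.667, 0.0]
ft_force: [-0.0, -1.4, -0.6]
opening: 0.14
grip_force: 58.9
```

>>> {"method": "send_rows", "body": {
  "rows": [
    [[0,0,0,0,0,0,0.005],[0,0,0,0,0,0,0.005],[0,0,0,0,0,0,0.005],[0,0,0,0,0,0,0.005],[0,0,0,0,0,0,0.005],[0,0,0,0,0,0,0.005],[0,0,0,0,0,0,0.005],[0,0,0,0,0,0,0.005],[0,0,0,0,0,0,0.005],[0,0,0,0,0,0,0.005]]
  ]
}}

```text
time_s: 6.3
position: [0.5795, 0.0578, 0.2877]
tcp_rot: [-0.0, 0.746, 0.666, -0.0]
ft_force: [-0.1, -0.0, -1.2]
opening: 0.137
grip_force: 58.9
```

Run:
```python
from h import *
s=snap('wrist','wrist4'); st=monitor.read_state(); print(st['position'],st['tcp_rot'],st['ft_force'])
print(proj(s,[[.577,.164,.105],[.577,.164,.08]]))
```

```text
[0.57945667 0.05778096 0.28769297] [ 9.49999589e-06  7.45555552e-01  6.66443485e-01 -6.91451408e-06] [-0.41147589 -0.80094867 -1.25688896]
[[301.50357522  89.2664713 ]
 [302.6035171   91.59092839]]
```

View pics/wrist4.png

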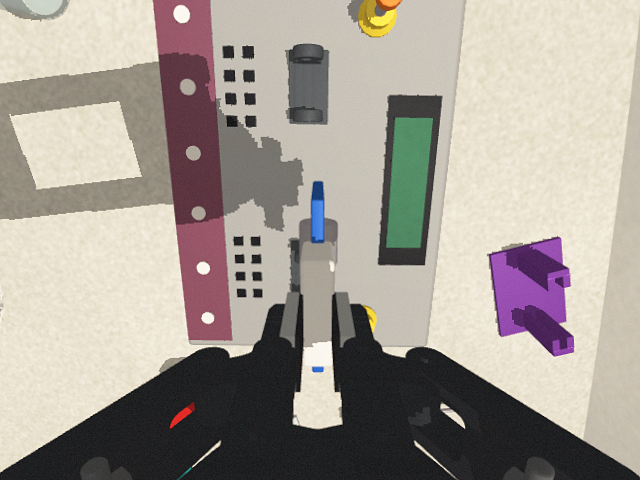

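The left hinge is clearly seen: plate at about (308,84), ears at (307,52) and (305,115), with the pin holder at (378,15) beside it. Measuring it by mask.

Run:
```python
from h import *
s=load('wrist4')
g=s['image'].max(2)
print(g[85,275:340:3].tolist(), g[30:140:4,300].tolist())
m=((g<110)*255).astype(np.uint8); M=np.zeros_like(m); M[35:135,275:345]=m[35:135,275:345]
M=cv2.morphologyEx(M,cv2.MORPH_OPEN,np.ones((3,3)))
c=max(cv2.findContours(M,0,2)[0],key=cv2.contourArea); r=cv2.minAreaRect(c); b=cv2.boxPoints(r); print(r,b.tolist(),cv2.boundingRect(c))
for z in(.08,):
    P=onz(s,b,z); print(P.round(4).tolist(),P.mean(0),[np.linalg.norm(P[i]-P[i-1]).round(4) for i in range(4)])
cv2.imwrite('pics/c4.png',cv2.resize(s['image'][30:135,255:395,::-1],(800,600),interpolation=cv2.INTER_CUBIC))
t=load('top0')
for yw,c0 in((-.104,(.577,.164)),):pass
# yellow holder foot/pin head: triangulate pin head
def cen(q,roi,lo,hi):
    h=cv2.cvtColor(q['image'],cv2.COLOR_RGB2HSV);x,y,w,hh=roi;ys,xs=np.nonzero(cv2.inRange(h,lo,hi)[y:y+hh,x:x+w]);return [[xs.mean()+x,ys.mean()+y]]
a=cen(t,(210,190,30,30),(5,150,100),(14,255,255));b2=cen(load('scene0'),(390,200,30,20),(5,150,100),(14,255,255));print('pin',tri(t,a,load('scene0'),b2))
```

```text
[198, 196, 198, 198, 203, 100, 98, 96, 103, 99, 101, 105, 102, 99, 104, 98, 107, 103, 206, 197, 202, 202] [198, 202, 200, 202, 81, 76, 75, 48, 47, 99, 100, 99, 103, 100, 103, 106, 98, 102, 99, 103, 76, 83, 77, 95, 199, 198, 198, 199]
((307.5, 83.5), (79.0, 39.0), 90.0) [[288.0, 44.0], [327.0, 44.0], [327.0, 123.0], [288.0, 123.0]] (288, 44, 40, 80)
[[0.5689, 0.205, 0.08], [0.6035, 0.2011, 0.08], [0.5965, 0.1339, 0.08], [0.5599, 0.138, 0.08]] [0.58219793 0.16950592 0.08      ] [np.float64(0.0676), np.float64(0.0348), np.float64(0.0676), np.float64(0.0368)]
pin (array([0.65131381, 0.21911057, 0.13646719]), np.float64(0.002389980168949894))
```

View pics/c4.png

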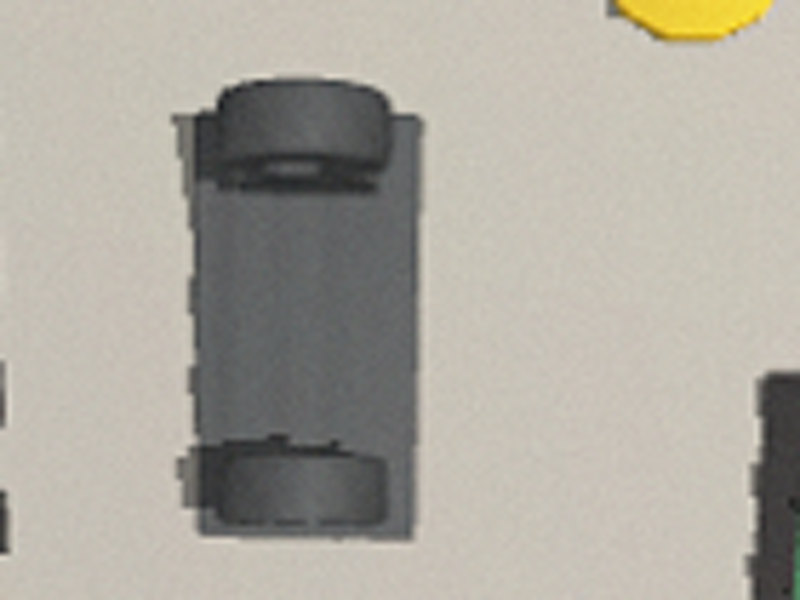

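Run:
```python
from h import *
s=load('wrist4'); f=lambda a: (np.array(a,float)+.5)*140/800*[1,(105/600)/(140/800)]+[255-.5,30-.5]
P=onz(s,f([[195,115],[422,115],[413,538],[200,537]]),.08); print('plate',P.mean(0),[np.linalg.norm(P[i]-P[i-1]).round(4) for i in range(4)])
e=P[1]+P[0]-P[2]-P[3]; print('yaw',np.arctan2(-e[0],e[1]))
# ears: far edge/near edge of each crest at z .118 ; sides at z~.107
C=onz(s,f([[303,78],[303,158],[302,453],[301,525]]),.118); print('crest',C.round(4).tolist(),C.mean(0), np.linalg.norm(np.diff(C[:,:2],axis=0),axis=1))
S=onz(s,f([[217,118],[390,118],[217,490],[388,490]]),.107); print('sides',S.round(4).tolist(),S.mean(0)); e=S[0]+S[1]-S[2]-S[3]; print('yaw',np.arctan2(-e[0],e[1]))
print(proj(s,[[.5795,.0578,.119+.19-.004]]))
t=load('top0');sc=load('scene0');print(proj(t,[S.mean(0)]),proj(sc,[S.mean(0)]))
```

```text
plate [0.58270882 0.16681255 0.08      ] [np.float64(0.0635), np.float64(0.0356), np.float64(0.0636), np.float64(0.0352)]
yaw -0.12253526050138908
crest [[0.5865, 0.1966, 0.118], [0.5853, 0.1864, 0.118], [0.5805, 0.1471, 0.118], [0.5791, 0.1371, 0.118]] [0.58282099 0.16679752 0.118     ] [0.01025785 0.03953859 0.01009277]
sides [[0.5734, 0.1948, 0.107], [0.5984, 0.192, 0.107], [0.5667, 0.1437, 0.107], [0.5926, 0.1408, 0.107]] [0.58277363 0.1677989  0.107     ]
yaw -0.12096309398772258
[[318.96978689 314.66184799]]
[[245.5008436  234.45490437]] [[371.22374969 209.67791628]]
```

>>> {"method": "send_rows", "body": {
  "rows": [
    [[0,0,0,0,0.005,0,0.005],[0,0,0,0,0.02,0,0.005],[0,0,-0.002,0.001,0.04,0,0.005],[0,0,-0.004,0.001,0.06,0,0.005],[0,0,-0.006,0.002,0.08,-0.005,0.005],[0,0,-0.008,0.002,0.095,-0.01,0.005],[0,0,-0.01,0.003,0.104,-0.02,0.005],[0,0,-0.01,0.003,0.108,-0.03,0.005],[0,0,-0.01,0.003,0.108,-0.035,0.005],[0,0,-0.01,0.003,0.108,-0.035,0.005]]
  ]
}}

```text
time_s: 7.35
position: [0.5819, 0.1652, 0.2515]
tcp_rot: [-0.0, 0.749, 0.663, -0.001]
ft_force: [0.5, -1.1, -1.3]
opening: 0.139
grip_force: 58.9
```

>>> {"method": "send_rows", "body": {
  "rows": [
    [[0,0,0,0,0,0,0.005],[0,0,0,0,0,0,0.005],[0,0,0,0,0,0,0.005],[0,0,0,0,0,0,0.005],[0,0,0,0,0,0,0.005],[0,0,0,0,0,0,0.005],[0,0,0,0,0,0,0.005],[0,0,0,0,0,0,0.005],[0,0,0,0,0,0,0.005],[0,0,0,0,0,0,0.005]]
  ]
}}

```text
time_s: 8.35
position: [0.5825, 0.1658, 0.2527]
tcp_rot: [-0.0, 0.749, 0.663, -0.0]
ft_force: [-0.1, -0.1, -1.9]
opening: 0.139
grip_force: 58.9
```

Run:
```python
from h import *
s=snap('scene','scene5'); t=snap('top','top5'); w=snap('wrist','wrist5'); st=monitor.read_state(); p=st['position']; print(p,st['tcp_rot'],st['ft_force'])
k=p-[0,-.0012,.079]; yv=np.array([np.sin(.122),np.cos(.122),0])
pts=[k,k+.015*yv,k-.015*yv,k+[0,0,.022]+.045*yv,k+[0,0,.022]-.045*yv,k+[0,0,.077]+.045*yv,k+[0,0,.077]-.045*yv,[.5828,.1668,.105]]
q=proj(s,pts);print(q.round(1).tolist())
c=s['image'][130:235,310:450,::-1].copy(); c=cv2.resize(c,(800,600),interpolation=cv2.INTER_CUBIC)
for u in (q-[310,130])*800/140: cv2.drawMarker(c,(int(u[0]),int(u[1])),(0,255,0),0,12,1)
cv2.imwrite('pics/c5.png',c)
```

```text
[0.58244806 0.16580033 0.25267724] [-1.67692354e-05  7.48890078e-01  6.62694236e-01 -8.29364106e-06] [ 0.1142796   0.06947706 -0.45939223]
[[373.2, 188.8], [378.3, 187.4], [368.0, 190.2], [389.5, 177.4], [358.1, 185.9], [392.0, 158.6], [359.6, 166.9], [370.9, 210.4]]
```

View pics/c5.png

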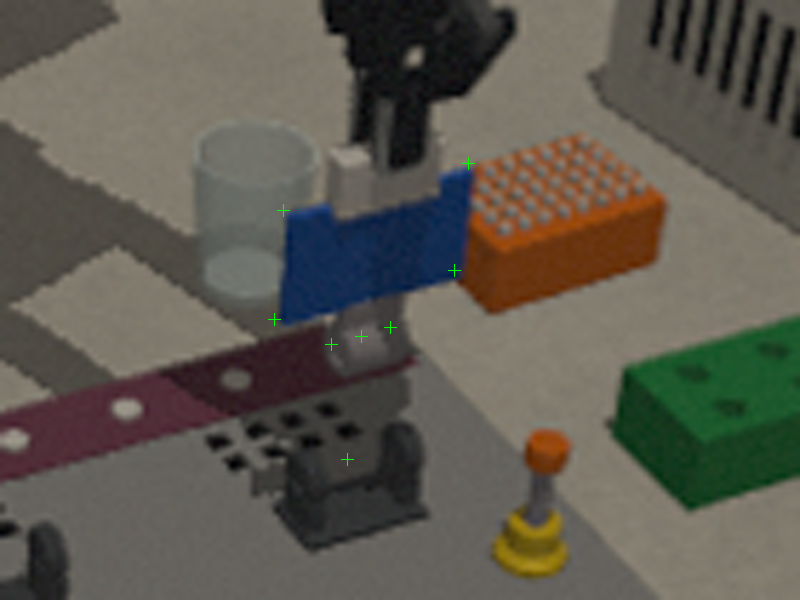

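The scene crop shows the cover upright above the hinge, with the pin alongside at (545,480). The predicted cover corners and the hinge mark are off by the same (+8,+7) crop pixels, so relative alignment holds. Lowering next.

>>> {"method": "send_rows", "body": {
  "rows": [
    [[0,0,0,0,0,-0.003,0.005],[0,0,0,0,0,-0.009,0.005],[0,0,0,0,0,-0.016,0.005],[0,0,0,0,0,-0.024,0.005],[0,0,0,0,0,-0.032,0.005],[0,0,0,0,0,-0.04,0.005],[0,0,0,0,0,-0.048,0.005],[0,0,0,0,0,-0.056,0.005],[0,0,0,0,0,-0.063,0.005],[0,0,0,0,0,-0.068,0.005]]
  ]
}}

```text
time_s: 9.5
position: [0.5823, 0.1657, 0.1839]
tcp_rot: [-0.0, 0.749, 0.663, -0.0]
ft_force: [0.2, 0.4, -1.6]
opening: 0.138
grip_force: 58.9
```

>>> {"method": "send_rows", "body": {
  "rows": [
    [[0,0,0,0,0,0,0.005],[0,0,0,0,0,0,0.005],[0,0,0,0,0,0,0.005],[0,0,0,0,0,0,0.005],[0,0,0,0,0,0,0.005],[0,0,0,0,0,0,0.005],[0,0,0,0,0,0,0.005],[0,0,0,0,0,0,0.005],[0,0,0,0,0,0,0.005],[0,0,0,0,0,0,0.005]]
  ]
}}

```text
time_s: 10.5
position: [0.5825, 0.1658, 0.1847]
tcp_rot: [-0.0, 0.749, 0.663, -0.0]
ft_force: [-0.2, 0.3, -1.0]
opening: 0.138
grip_force: 58.9
```

Run:
```python
from h import *
s=snap('scene','scene6'); w=snap('wrist','wrist6'); st=monitor.read_state(); p=st['position']; print(p,st['tcp_rot'],st['ft_force'],st['wrist_torque'])
a=cv2.resize(s['image'][165:240,330:430,::-1],(400,300),interpolation=cv2.INTER_CUBIC)
b=cv2.resize(w['image'][110:410,120:520,::-1],(400,300),interpolation=cv2.INTER_CUBIC)
cv2.imwrite('pics/c6.png',np.hstack([cv2.resize(a,(480,360)),cv2.resize(b,(320,360))]) if 0 else np.hstack([a,b]))
```

```text
[0.58247216 0.16576976 0.1846764 ] [ 1.22612694e-05  7.48891071e-01  6.62693114e-01 -1.62224358e-05] [-0.0513384  -0.76692812 -1.90485261] [-0.00177369 -0.04488149 -0.03179856]
```

View pics/c6.png

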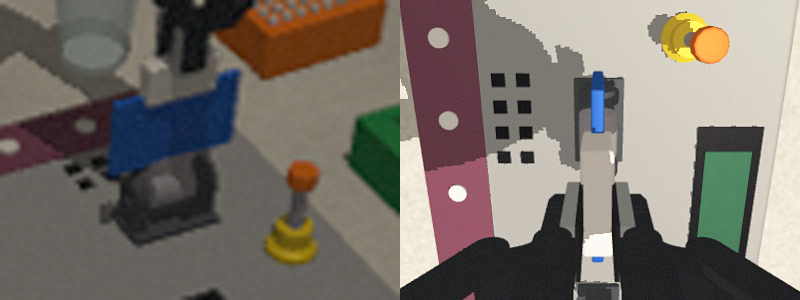

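The knuckle sits between the ears: light tube at (165,185) in the left half, ears on either side. One numeric check from the wrist picture before handing in.

Run:
```python
from h import *
s=load('wrist6'); im=s['image']; h=cv2.cvtColor(im,cv2.COLOR_RGB2HSV)
p=np.array([.5825,.1658,.1847]); k=p+[0,.0012,-.079]; yv=np.array([np.sin(.122),np.cos(.122),0]); xv=np.array([yv[1],-yv[0],0])
top=k+[0,0,.077]
m=cv2.inRange(h,(100,120,60),(128,255,255)); M=np.zeros_like(m); M[170:250,300:340]=m[170:250,300:340]
for v in range(178,246,6):
    xs=np.nonzero(M[v])[0]; 
    if len(xs): print(v,xs.min(),xs.max(),h[v,xs,2].tolist())
print('pred blue far corners top',proj(s,[top+.045*yv-.003*xv,top+.045*yv+.003*xv,top+.025*yv-.003*xv,top+.025*yv+.003*xv]).round(1).tolist(),'low far',proj(s,[top-[0,0,.055]+.045*yv]).round(1).tolist())
c=np.array([.5828,.1668,.08]); print('pred hinge plate far corners',proj(s,[c+.0318*yv-.0177*xv,c+.0318*yv+.0177*xv,c-.0*yv-.0177*xv,c+.0177*xv]).round(1).tolist())
g=im.max(2); print('row200',[ (i,int(g[200,i])) for i in range(286,350,2)])
print('col300',g[176:200,298].tolist(),'col340',g[176:200,338].tolist())
```

```text
184 313 322 [125, 122, 121, 122, 122, 117, 119, 123, 118, 136]
190 312 323 [106, 123, 120, 122, 121, 120, 123, 125, 124, 122, 125, 111]
196 311 323 [95, 122, 125, 123, 127, 119, 123, 124, 125, 121, 126, 126, 117]
202 311 324 [161, 219, 231, 230, 232, 234, 236, 235, 238, 239, 241, 237, 213, 151]
208 311 323 [152, 217, 227, 229, 227, 232, 232, 235, 235, 236, 239, 236, 201]
214 311 324 [155, 212, 229, 226, 230, 231, 233, 232, 235, 238, 239, 236, 202, 119]
220 311 323 [157, 214, 228, 228, 229, 232, 230, 236, 234, 237, 238, 233, 204]
226 311 323 [154, 212, 227, 227, 230, 230, 231, 234, 233, 237, 237, 233, 199]
232 311 323 [153, 209, 228, 228, 229, 231, 233, 233, 236, 235, 238, 233, 195]
238 311 323 [127, 136, 130, 127, 189, 233, 231, 235, 235, 233, 238, 232, 195]
pred blue far corners top [[311.9, 198.5], [325.6, 198.5], [312.0, 242.0], [325.2, 242.1]] low far [[318.4, 179.8]]
pred hinge plate far corners [[293.7, 188.6], [343.4, 188.7], [294.5, 231.4], [342.4, 231.5]]
row200 [(286, 126), (288, 125), (290, 124), (292, 124), (294, 64), (296, 60), (298, 59), (300, 50), (302, 48), (304, 53), (306, 56), (308, 52), (310, 74), (312, 181), (314, 196), (316, 197), (318, 198), (320, 200), (322, 200), (324, 102), (326, 56), (328, 50), (330, 55), (332, 56), (334, 60), (336, 63), (338, 75), (340, 112), (342, 102), (344, 196), (346, 214), (348, 212)]
col300 [121, 126, 127, 124, 124, 125, 125, 119, 124, 125, 127, 103, 49, 58, 59, 61, 57, 58, 59, 64, 58, 63, 60, 58] col340 [210, 213, 213, 209, 211, 213, 211, 211, 213, 212, 189, 95, 61, 100, 116, 112, 108, 109, 114, 110, 111, 115, 100, 93]
```

The cover is within about 1 mm in each axis. I'll make a small trim, then hand in.

>>> {"method": "send_rows", "body": {
  "rows": [
    [[0,0,0,0.001,0.001,-0.0005,0.005],[0,0,0,0.001,0.001,-0.0005,0.005],[0,0,0,0.001,0.001,-0.0005,0.005],[0,0,0,0.001,0.001,-0.0005,0.005],[0,0,0,0.001,0.001,-0.0005,0.005],[0,0,0,0.001,0.001,-0.0005,0.005],[0,0,0,0.001,0.001,-0.0005,0.005],[0,0,0,0.001,0.001,-0.0005,0.005],[0,0,0,0.001,0.001,-0.0005,0.005],[0,0,0,0.001,0.001,-0.0005,0.005]]
  ]
}}

```text
time_s: 11.6
position: [0.5835, 0.1668, 0.1842]
tcp_rot: [0.0, 0.749, 0.663, 0.0]
ft_force: [-0.1, -0.2, -1.4]
opening: 0.139
grip_force: 58.9
```

```bash
python3 -c "
from station import env,monitor
st=monitor.read_state();print(st['position'],st['ft_force'],abs(st['qvel']).max())
print(env.hand_in())"
```

```text
[0.58347842 0.16677849 0.18420088] [-0.11199097 -0.159221   -1.38909302] 0.0034487908869301523
the job is handed in; nothing more can be done
None
```

I handed the job in at about 11.6 s with the cover held still and upright in the left hinge, the one with the pin beside it; by my camera measurements the knuckle hole is within about 1 mm of the ear holes and nothing rests on the analyser, but the hand-in gave no verdict back.

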